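Make up two gift kits at the second-hand warehouse

TASK

Make up two gift kits from the mixed stock on the sorting table: the green jar and the pink candle go into the small blue tray; the amber jar, the white candle and the brass candlestick go into the shallow brown carton. Stand each one upright on the floor of a compartment of its own (any free one in the right container), set down rather than dropped. The blue jar and the yellow candle belong to neither kit: leave them standing where they are.

Things in the scene. Friction and masses are not known exactly. Their poses are not given: they have to be found in the camera images.
- green_jar_mid (a point): Green glass jar, 52 mm across and 90 mm tall, about 0.2 kg, round, standing upright, green screw cap, paper label. This point is its centre, half-way up; z is its long axis, up.
- amber_jar_mid (a point): Amber-brown glass jar, 52 mm across and 90 mm tall, about 0.2 kg, round, standing upright, orange screw cap, paper label. This point is its centre, half-way up; z is its long axis, up.
- blue_jar_mid (a point): Blue ceramic jar, 52 mm across and 90 mm tall, about 0.2 kg, round, standing upright, blue screw cap, paper label; not wanted in either kit. This point is its centre, half-way up; z is its long axis, up.
- pink_candle_mid (a point): Pink pillar candle, 50 mm across and 100 mm tall with a short black wick on top, about 0.18 kg, round, standing upright. This point is its centre, half-way up; z is its long axis, up.
- white_candle_mid (a point): White pillar candle, 50 mm across and 100 mm tall with a short black wick on top, about 0.18 kg, round, standing upright. This point is its centre, half-way up; z is its long axis, up.
- yellow_candle_mid (a point): Yellow pillar candle, 50 mm across and 100 mm tall with a short black wick on top, about 0.18 kg, round, standing upright; not wanted in either kit. This point is its centre, half-way up; z is its long axis, up.
- candlestick_mid (a point): Small brass candlestick, 90 mm tall, about 0.22 kg, round, standing upright: foot 56 mm across, thin stem (18 mm across, from 30 to 42 mm above its base), above it a straight drum 36 mm across from 48 to 90 mm above its base, which is the best grip. This point is its centre, half-way up; z is its long axis, up.
- blue_tray: Blue plastic kit tray, fixed to the table, 156 x 82 mm and 25 mm high, open on top: two compartments in a row along its x axis, each 72 mm (along x) by 74 mm (along y) inside, centred at x = -38 and +38 mm, y = 0. Walls and divider 4 mm thick, as high as the rim. Origin: centre of its underside, on the table; z up; the compartments' floor is 4 mm above the origin.
- carton: Shallow brown cardboard kit carton, fixed to the table, 232 x 82 mm and 25 mm high, open on top: three compartments in a row along its x axis, each 72 mm (along x) by 74 mm (along y) inside, centred at x = -76, 0 and +76 mm, y = 0. Walls and dividers 4 mm thick, as high as the rim. Origin: centre of its underside, on the table; z up; the compartments' floor is 4 mm above the origin.
Things that resemble listed ones, but are neither listed nor needed, are in the scene too. Leave any purple look-alike of the part that bears candlestick_mid alone.

How it is judged (in metres and radians):
At the end, for the whole second after the job is handed in: Green jar and pink candle in the blue tray; amber jar, white candle and candlestick in the carton: each upright within 7 degrees, on a compartment floor (height within 6 mm), at rest. Blue jar and yellow candle upright, within 20 mm of their start (x of green_jar_mid in the frame of blue_tray between -0.076 and 0.076 m and y of green_jar_mid in the frame of blue_tray between -0.037 and 0.037 m and z of green_jar_mid in the frame of blue_tray between 0.043 and 0.055 m and angle between each of green_jar_mid, pink_candle_mid, amber_jar_mid, white_candle_mid, candlestick_mid, blue_jar_mid, yellow_candle_mid's own z axis and vertical below 0.12 rad and linear speed of each of green_jar, pink_candle, amber_jar, white_candle, candlestick below 0.02 m/s and x of pink_candle_mid in the frame of blue_tray between -0.076 and 0.076 m and y of pink_candle_mid in the frame of blue_tray between -0.037 and 0.037 m and z of pink_candle_mid in the frame of blue_tray between 0.048 and 0.06 m and x of amber_jar_mid in the frame of carton between -0.114 and 0.114 m and y of amber_jar_mid in the frame of carton between -0.037 and 0.037 m and z of amber_jar_mid in the frame of carton between 0.043 and 0.055 m and x of white_candle_mid in the frame of carton between -0.114 and 0.114 m and y of white_candle_mid in the frame of carton between -0.037 and 0.037 m and z of white_candle_mid in the frame of carton between 0.048 and 0.06 m and x of candlestick_mid in the frame of carton between -0.114 and 0.114 m and y of candlestick_mid in the frame of carton between -0.037 and 0.037 m and z of candlestick_mid in the frame of carton between 0.043 and 0.055 m and distance of each of blue_jar_mid, yellow_candle_mid from where it was at the start of the episode below 0.02 m); the robot touches nothing.
It fails at once if one of the five kit things is dropped or thrown (moves faster than 0.7 m/s, a fall of about 25 mm, while nothing holds it) ((linear speed of green_jar above 0.7 m/s and contact force between green_jar and the arm below 0.05 N and contact force between green_jar and the fingers below 0.05 N) or (linear speed of pink_candle above 0.7 m/s and contact force between pink_candle and the arm below 0.05 N and contact force between pink_candle and the fingers below 0.05 N) or (linear speed of amber_jar above 0.7 m/s and contact force between amber_jar and the arm below 0.05 N and contact force between amber_jar and the fingers below 0.05 N) or (linear speed of white_candle above 0.7 m/s and contact force between white_candle and the arm below 0.05 N and contact force between white_candle and the fingers below 0.05 N) or (linear speed of candlestick above 0.7 m/s and contact force between candlestick and the arm below 0.05 N and contact force between candlestick and the fingers below 0.05 N)).
It fails at once if the blue jar or the yellow candle is moved more than 20 mm or tipped (distance of any of blue_jar_mid, yellow_candle_mid from where it was at the start of the episode above 0.02 m or angle between any of blue_jar_mid, yellow_candle_mid's own z axis and vertical above 0.5 rad).
It also fails if it takes over 128 s, if anything falls off the work surface, if the arm or the gripper's body presses on something with over 40 N, if the wrist force passes 120 N, or if a joint passes its speed limit or range.

ROBOT

A 6-joint arm with a two-finger parallel gripper is mounted at the origin on the work surface. World frame = base frame: x ahead of the robot, y to its left, z up, the work surface at z = 0. Lengths are in mm, angles in rad, forces in N, time in s.
With the tool pointing down it reaches from about 325 to 775 mm from the base axis. Payload 5.5 kg.
Tool frame: the origin (TCP) lies midway between the tips of the shut fingers; the grasp point (between the pads) lies 19 mm behind it; z points along the fingers, y is the line along which they close (so a half turn about z gives the same grasp; the last joint's range is limited). The gripper opens to 88 mm and grips with 3 to 60 N. Pads are 20 mm wide; open, the fingers measure 115 mm over their backs; the gripper's body (75 mm by 178 mm) begins 61 mm behind the grasp point.
Start: joints at [-1.313, 0.091, 1.231, -0, 1.82, -0.057], TCP at [185.775, -570.529, 222.631] pointing down, gripper open.
Joint ranges: [-2.87, 2.87], [-0.86, 2.18], [0.17, 2.46], [-1.51, 4.65], [0.06, 2.69], [-2.65, 2.65]. Speed limits (rad/s): [2.57, 2.57, 3.01, 3.14, 3.14, 3.14].

INTERFACE

Orientations are given as a unit quaternion [w, x, y, z].
In Python, from plant import ctrl gives the robot as it stands.
- The arm moves only by the tool send_rows, never from a script. Its argument "targets" is a list of rows, each an object of numbers: "gripper": the opening in per cent of the stroke, from 0 (shut) to 100 (fully open); "tx", "ty", "tz": the shift along the tool's x, y, z in mm; "rx", "ry", "rz": the turn, a rotation vector about the tool's x, y, z in rad. A call has 1 to 5 rows; each row shifts and turns the commanded pose from where the row before left it, along the tool's axes as they then stand; what a row does not reach is not made up. A row lasts 1/8 s, in which the tool goes at most 62.5 mm and 10.7 degrees, less where a joint would pass 70% of its speed; a pose out of reach is approached as far as the arm can. A call with a gripper value outside its range is refused whole. The fingers move at their own pace and stop on an object; the grip force is fixed at half the most. Time passes only in rows, so rows that do not move let the fingers close. It gives the time, the measured TCP pose, the force, the opening and the grip force at its end, in the units of the state.
- ctrl.state(): the state, without advancing time (a new reading comes with each control period).
- ctrl.snapshot(name): name is "scene" or "top" or "wrist"; returns (picture, depth): 420x560x3 uint8, red, green, blue; 420x560 float32, mm along the optical axis (not along the pixel's ray), 0 where there is no reading.
- ctrl.camera_info(name): a dict with "intrinsics" (3x3 intrinsics, pixels), "k1" (the pictures are not rectified: a ray, as slopes to the right and down, at radius r is drawn at 1 + k1 r^2 times it, then the intrinsics apply), "view" (4x4, takes a point from world to camera coordinates); the wrist camera has in their place "T_tool_cam" (4x4, takes a point from camera to tool coordinates, whose origin is the TCP and whose axes are the flange's). Camera axes: x right, y up, looking along -z (the intrinsics and any distortion apply to the point x, -y, -z); pixel columns grow to the right and rows downward; lengths in mm; the calibration is good to about 2 mm. A picture is of the moment at which its call begins: read the wrist's pose just before it. camera_info takes no time and is no camera call.
- ctrl.hand_in(): hands the job in; it is judged then, once.
The state is a dict: "t": time; "joint_positions": joint angles; "dq": joint speeds; "joint_torque": joint torques, N m; "tcp_pos": TCP position; "orientation": TCP orientation; "force": force on the tool from outside, world axes, zero at the start; "wrist_torque": the same for the moment, N m; "finger_gap": finger opening in mm; "finger_force": force on a finger pad.
Only numpy, scipy, OpenCV 4.12 (cv2) and the standard library are available. Lean on these libraries where they do the work, as an engineer would, in place of code of your own. Each camera call takes 0.05 s, during which the arm holds its last target. There are 200 camera calls.

## Working session

There is one attempt and no reset: what is moved stays moved. The work goes in short steps, Python scripts to look and compute and a tool call to move; the robot and the scene stay as the last step left them, time stands still between calls to the robot, and variables do not carry over. Pictures are saved under pics/ and viewed, at most 14 in all, crops included, and the job is handed in when it is done.

Besides the shell and the picture viewer there is one more tool, called as a command line: name --argument value ..., lists and objects as JSON in quotes. send_rows: Moves the arm, as the interface text tells. Its arguments: {"type":"object","properties":{"targets":{"type":"array"}},"required":["targets"]}

```bash
mkdir -p pics; ls; cat > h.py <<'E'
import numpy as np, cv2, json
from plant import ctrl
def snap(n):
    s=ctrl.state(); p,d=ctrl.snapshot(n); return s,p,d
def cloud(n,d,s=None):
    """world xyz (mm) for every pixel"""
    ci=ctrl.camera_info(n); K=np.array(ci["intrinsics"],float)
    h,w=d.shape; v,u=np.mgrid[:h,:w]
    k=ci["k1"]; 
    xd=(u-K[0,2])/K[0,0]; yd=(v-K[1,2])/K[1,1]; x,y=xd.copy(),yd.copy()
    for _ in range(20):
        f=1+k*(x*x+y*y); x,y=xd/f,yd/f
    P=np.stack([x*d,-y*d,-d,np.ones_like(d)],-1)
    if "view" in ci: T=np.linalg.inv(np.array(ci["view"]))
    else:
        from scipy.spatial.transform import Rotation as R
        q=s["orientation"]; T=np.eye(4); T[:3,:3]=R.from_quat([q[1],q[2],q[3],q[0]]).as_matrix(); T[:3,3]=s["tcp_pos"]; T=T@np.array(ci["T_tool_cam"])
    W=(P@T.T)[...,:3]; W[d<=0]=np.nan
    return W
E
python3 - <<'E'
from h import *
for n in("scene","top"):
    s,p,d=snap(n); cv2.imwrite(f"pics/{n}.png",p[...,::-1]); np.savez(f"{n}.npz",p=p,W=cloud(n,d))
    print(ctrl.camera_info(n))
print(ctrl.state())
E
```

```text
pics
{'intrinsics': array([[501.67045654,   0.        , 276.84632948],
       [  0.        , 501.67045654, 213.12270022],
       [  0.        ,   0.        ,   1.        ]]), 'k1': -0.15642177791579082, 'view': array([[ 1.00349947e-02,  9.99743571e-01, -2.03000133e-02,
        -9.48672776e+00],
       [-7.43555340e-01,  2.10343493e-02,  6.68343484e-01,
         3.62009246e+02],
       [ 6.68599099e-01,  8.38735992e-03,  7.43575751e-01,
        -1.32114824e+03],
       [ 0.00000000e+00,  0.00000000e+00,  0.00000000e+00,
         1.00000000e+00]])}
{'intrinsics': array([[495.07065186,   0.        , 284.3161869 ],
       [  0.        , 495.07065186, 212.1619901 ],
       [  0.        ,   0.        ,   1.        ]]), 'k1': -0.18186531219129584, 'view': array([[-9.01756445e-03, -9.99896630e-01,  1.11987442e-02,
         2.51266863e+00],
       [ 9.83102853e-01, -6.81734484e-03,  1.82927046e-01,
        -5.20262950e+02],
       [-1.82831791e-01,  1.26590738e-02,  9.83062706e-01,
        -1.11170570e+03],
       [ 0.00000000e+00,  0.00000000e+00,  0.00000000e+00,
         1.00000000e+00]])}
{'t': 0.1, 'joint_positions': array([-1.31269313e+00,  9.18100072e-02,  1.23174857e+00,  1.33471650e-05,
        1.81978464e+00, -5.67037655e-02]), 'dq': array([-0.00126419, -0.00012146, -0.00162139,  0.00050131, -0.00130131,
       -0.00105222]), 'joint_torque': array([ 2.39797213e-03, -4.47857022e+01, -4.07570279e+01,  6.98953634e-02,
        2.84683082e-02, -1.00999273e-04]), 'tcp_pos': array([ 185.71497832, -570.26640827,  221.61365062]), 'orientation': array([-8.71502209e-04,  9.87636992e-01,  1.56755877e-01, -8.15557141e-05]), 'force': array([-0.52262322,  0.20504923,  0.07947978]), 'wrist_torque': array([ 0.06189955, -0.05098117,  0.03169412]), 'finger_force': 0.0, 'finger_gap': 87.69357760129799}
```

View pics/top.png

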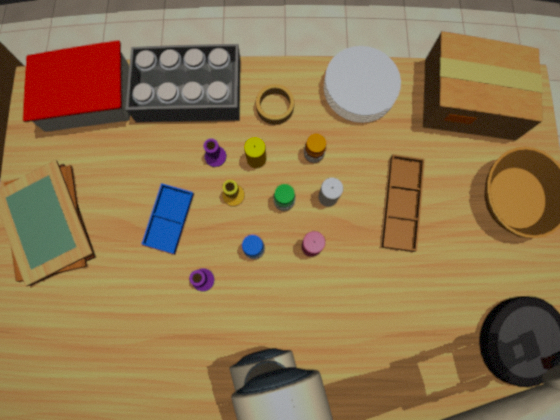

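View pics/scene.png

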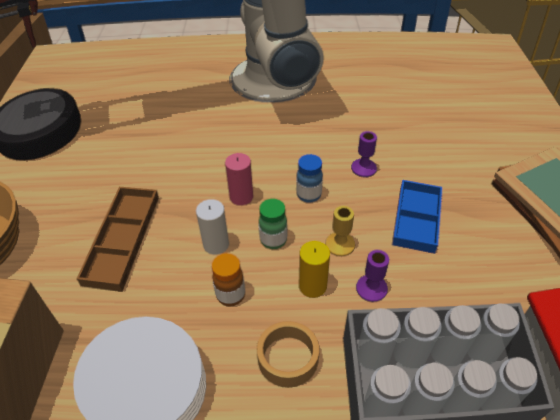

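The top view shows these objects:
- **Jars:** green (285,196), amber (316,146), blue (253,246).
- **Candles:** pink (314,242), white (331,190), yellow (255,150).
- **Candlesticks:** three look-alikes, at (232,190), (214,152) and (202,279). Only (232,190) is brass; the other two are purple and stay put.
- **Containers:** blue tray (168,218) and brown carton (404,203).

Next I'll measure them and crop the candlesticks to confirm.

```bash
python3 - <<'E'
from h import *
T=np.load("top.npz");S=np.load("scene.npz")
seeds=dict(green=(285,196,90),amber=(316,146,90),blue=(253,246,90),pink=(314,242,100),white=(331,190,100),yellow=(255,150,100),stick=(231,187,90),purpA=(212,146,90),purpB=(198,276,90))
out={}
for n,(u,v,h) in seeds.items():
    W=T["W"]; P=W[v-16:v+17,u-16:u+17].reshape(-1,3); P=P[np.isfinite(P).all(1)]
    c0=np.nanmedian(W[v-2:v+3,u-2:u+3].reshape(-1,3),0)
    r=[]
    for Wc in (T["W"],S["W"]):
        Q=Wc.reshape(-1,3); Q=Q[np.isfinite(Q).all(1)]
        Q=Q[(np.hypot(*(Q[:,:2]-c0[:2]).T)<38)&(Q[:,2]>h-7)&(Q[:,2]<h+8)]
        if len(Q)<10: r.append(None);continue
        (x,y),rad=cv2.minEnclosingCircle(Q[:,:2].astype(np.float32))
        r.append((round(x,1),round(y,1),round(rad,1),round(float(np.median(Q[:,2])),1),len(Q)))
    print(n,r)
# containers: colour mask, points near rim height
for n,box in dict(tray=((140,180),(197,258)),carton=((378,150),(428,255))).items():
    for nm,D in (("top",T),("scene",S)):
        p=D["p"];hsv=cv2.cvtColor(p,cv2.COLOR_RGB2HSV);W=D["W"]
        if nm=="top":
            (a,b),(c,d)=box; sub=W[b:d,a:c]; 
            ctr=np.nanmedian(sub.reshape(-1,3),0)
        Q=W.reshape(-1,3);Q=Q[np.isfinite(Q).all(1)]
        Q=Q[(np.hypot(*(Q[:,:2]-ctr[:2]).T)<135)&(Q[:,2]>18)&(Q[:,2]<32)]
        # restrict to band near centre: biggest connected in y
        lim=65 if n=="carton" else 70
        Q=Q[np.abs(Q[:,1]-ctr[1])<lim]
        rect=cv2.minAreaRect(Q[:,:2].astype(np.float32)); print(n,nm,ctr.round(1),rect,len(Q),np.median(Q[:,2]).round(1), cv2.boxPoints(rect).round(0).tolist())
p=T["p"][120:300,130:300]; cv2.imwrite("pics/crop1.png",cv2.resize(p,None,fx=3.2,fy=3.2,interpolation=cv2.INTER_CUBIC)[...,::-1])
E
```

```text
green [(556.2, -1.7, 23.2, 89.7, 322), (556.7, -3.9, 24.3, 91.6, 468)]
amber [(677.9, -77.1, 24.2, 90.1, 310), (677.7, -78.4, 23.7, 92.4, 574)]
blue [(438.8, 72.0, 23.1, 89.9, 337), (440.0, 69.6, 24.7, 91.7, 379)]
pink [(443.3, -66.3, 25.1, 100.0, 393), (444.4, -68.6, 25.9, 101.6, 416)]
white [(565.3, -109.5, 25.0, 99.8, 371), (567.1, -110.6, 25.5, 101.6, 521)]
yellow [(664.6, 66.6, 25.4, 99.8, 362), (664.7, 63.7, 25.4, 101.6, 658)]
stick [(571.7, 123.3, 18.3, 89.6, 193), (572.6, 121.7, 19.8, 91.5, 305)]
purpA [(672.1, 169.9, 18.2, 90.1, 185), (670.8, 168.4, 19.5, 92.2, 363)]
purpB [(366.7, 193.9, 18.2, 89.7, 200), (365.9, 193.4, 19.8, 92.4, 202)]
tray top [514.1 282.3   2.1] ((513.8628540039062, 280.82330322265625), (85.87944793701172, 156.1265411376953), 73.97418212890625) 454 23.4 [[427.0, 261.0], [577.0, 218.0], [601.0, 301.0], [451.0, 344.0]]
tray scene [514.1 282.3   2.1] ((511.46087646484375, 279.4494323730469), (84.17919158935547, 160.7650909423828), 73.70781707763672) 831 25.2 [[422.0, 262.0], [577.0, 216.0], [600.0, 297.0], [446.0, 342.0]]
carton top [ 551.6 -294.6    3.5] ((550.0922241210938, -294.579345703125), (84.9183578491211, 233.52163696289062), 81.22679138183594) 667 24.3 [[428.0, -319.0], [659.0, -354.0], [672.0, -270.0], [441.0, -235.0]]
carton scene [ 551.6 -294.6    3.5] ((548.354736328125, -295.6904296875), (85.40007781982422, 236.32955932617188), 81.56453704833984) 1470 24.9 [[425.0, -321.0], [659.0, -355.0], [672.0, -271.0], [438.0, -236.0]]
```

View pics/crop1.png

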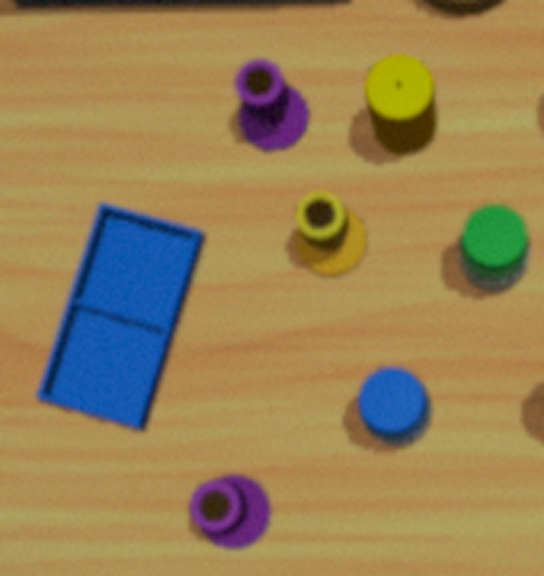

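The crop shows the brass candlestick at top-view (232,190): gold drum and foot. The ones at (214,152) and (202,279) are purple. Every measured height and radius matches the given sizes. My plan is to close the fingers perpendicular to each container's row, so tool yaw is about -16° for the tray and -8.6° for the carton.

```bash
cat >> h.py <<'E'
def go(*wps):
    """tool-axis shifts to each (x,y,z) in turn from the measured pose, orientation kept"""
    from scipy.spatial.transform import Rotation as R
    s=ctrl.state(); q=s["orientation"]; M=R.from_quat([q[1],q[2],q[3],q[0]]).as_matrix(); p=np.array(s["tcp_pos"])
    print("t",round(s["t"],2),"tcp",p.round(1),"yaw",np.degrees(np.arctan2(M[1,0],M[0,0])).round(2),"tilt",np.degrees(np.arccos(-M[2,2])).round(2),"gap",round(s["finger_gap"],1),"F",np.round(s["force"],1))
    for w in wps:
        d=M.T@(np.array(w,float)-p); n=int(np.ceil(np.linalg.norm(d)/60)); print(w,d.round(1),"rows",n,(d/n).round(1)); p=np.array(w,float)
E
python3 - <<'E'
from h import *
W=np.load("top.npz")["W"].reshape(-1,3);W=W[np.isfinite(W).all(1)]
W=W[W[:,2]>60]
for nm,a,b in(("box/plates",(600,-700),(800,-200)),("plates",(700,-200),(900,60)),("left",(600,200),(900,500))):
    Q=W[(W[:,0]>a[0])&(W[:,0]<b[0])&(W[:,1]>a[1])&(W[:,1]<b[1])]; print(nm,Q.min(0) if len(Q) else 0,Q.max(0) if len(Q) else 0)
E
```

```text
box/plates [ 600.02000915 -694.95133468   60.00180435] [ 799.98544986 -200.38265572  158.59945241]
plates [ 700.67049204 -199.93686637   60.00408355] [899.99669264 -77.02000342  89.14527655]
left [752.50413025 200.01035134  60.06630663] [899.97843826 499.99552866 123.03992355]
```

send_rows --targets '[{"tz": 0, "rz": 0.15, "gripper": 100}, {"rz": 0.15, "gripper": 100}, {"rz": 0.15, "gripper": 100}, {"rz": 0.145, "gripper": 100}, {"gripper": 100}]'

```text
invalid input at $.targets[0]: expected keys gripper, tx, ty, tz, rx, ry, rz
```

```bash
python3 -c "
from h import *
go((443.8,-67.4,200),(443.8,-67.4,41))"
```

```text
t 0.1 tcp [ 185.7 -570.3  221.6] yaw 18.04 tilt 0.1 gap 87.7 F [-0.5  0.2  0.1]
(443.8, -67.4, 200) [ 401.1 -398.2   22.4] rows 10 [ 40.1 -39.8   2.2]
(443.8, -67.4, 41) [ -0.    0.3 159. ] rows 3 [-0.   0.1 53. ]
```

All seven keys are required in every row.

send_rows --targets '[{"gripper": 100, "tx": 0, "ty": 0, "tz": 0, "rx": 0, "ry": 0, "rz": 0.15}, {"gripper": 100, "tx": 0, "ty": 0, "tz": 0, "rx": 0, "ry": 0, "rz": 0.15}, {"gripper": 100, "tx": 0, "ty": 0, "tz": 0, "rx": 0, "ry": 0, "rz": 0.15}, {"gripper": 100, "tx": 0, "ty": 0, "tz": 0, "rx": 0, "ry": 0, "rz": 0.145}, {"gripper": 100, "tx": 0, "ty": 0, "tz": 0, "rx": 0, "ry": 0, "rz": 0}]'

```text
t: 0.72
tcp_pos: [185.7, -570.4, 222.0]
orientation: [-0.0, 0.99, -0.139, -0.0]
force: [0.1, 0.4, -1.0]
finger_gap: 87.8
finger_force: 0.0
```

```bash
python3 -c "
from h import *
go((443.8,-67.4,200),(443.8,-67.4,41))"
```

```text
t 0.72 tcp [ 185.7 -570.4  222. ] yaw -15.98 tilt 0.06 gap 87.8 F [ 0.1  0.4 -1. ]
(443.8, -67.4, 200) [ 109.6 -554.6   22.5] rows 10 [ 11.  -55.5   2.2]
(443.8, -67.4, 41) [1.00e-01 1.00e-01 1.59e+02] rows 3 [ 0.  0. 53.]
```

send_rows --targets '[{"gripper": 100, "tx": 11, "ty": -55, "tz": 0, "rx": 0, "ry": 0, "rz": 0}, {"gripper": 100, "tx": 11, "ty": -55, "tz": 0, "rx": 0, "ry": 0, "rz": 0}, {"gripper": 100, "tx": 11, "ty": -55, "tz": 0, "rx": 0, "ry": 0, "rz": 0}, {"gripper": 100, "tx": 11, "ty": -55, "tz": 0, "rx": 0, "ry": 0, "rz": 0}, {"gripper": 100, "tx": 11, "ty": -55, "tz": 0, "rx": 0, "ry": 0, "rz": 0}]'

```text
t: 1.35
tcp_pos: [315.1, -319.8, 222.5]
orientation: [-0.0, 0.99, -0.138, 0.0]
force: [0.5, 0.7, 0.7]
finger_gap: 87.7
finger_force: 0.0
```

send_rows --targets '[{"gripper": 100, "tx": 11, "ty": -55, "tz": 5, "rx": 0, "ry": 0, "rz": 0}, {"gripper": 100, "tx": 11, "ty": -55, "tz": 5, "rx": 0, "ry": 0, "rz": 0}, {"gripper": 100, "tx": 11, "ty": -55, "tz": 5, "rx": 0, "ry": 0, "rz": 0}, {"gripper": 100, "tx": 11, "ty": -55, "tz": 5, "rx": 0, "ry": 0, "rz": 0}, {"gripper": 100, "tx": 11, "ty": -55, "tz": 0, "rx": 0, "ry": 0, "rz": 0}]'

```text
t: 1.98
tcp_pos: [443.9, -70.6, 202.1]
orientation: [0.0, 0.99, -0.138, -0.0]
force: [0.6, -0.7, -0.1]
finger_gap: 87.9
finger_force: 0.0
```

send_rows --targets '[{"gripper": 100, "tx": 0, "ty": 0, "tz": 0, "rx": 0, "ry": 0, "rz": 0}]'

```text
t: 2.1
tcp_pos: [444.3, -69.2, 202.2]
orientation: [-0.0, 0.991, -0.135, -0.0]
force: [-0.3, 0.3, -1.0]
finger_gap: 87.9
finger_force: 0.0
```

```bash
python3 - <<'E'
from h import *
s,p,d=snap("wrist"); cv2.imwrite("pics/w1.png",p[...,::-1])
W=cloud("wrist",d,s); Q=W.reshape(-1,3);Q=Q[np.isfinite(Q).all(1)]
Q=Q[(np.hypot(Q[:,0]-443.8,Q[:,1]+67.4)<38)&(Q[:,2]>93)&(Q[:,2]<108)]
print(len(Q)); 
if len(Q)>9: print(cv2.minEnclosingCircle(Q[:,:2].astype(np.float32)),np.median(Q[:,2]))
go((443.8,-67.4,41))
E
```

```text
2074
((442.1873779296875, -66.24858856201172), 24.92814826965332) 100.6528807292672
t 2.15 tcp [443.8 -71.1 202.3] yaw -15.68 tilt 0.05 gap 87.9 F [-0.4 -0.7 -0.6]
(443.8, -67.4, 41) [ -0.8  -3.6 161.3] rows 3 [-0.3 -1.2 53.8]
```

The wrist camera puts the pink candle at (442,-66), which agrees with the overhead measurement. I'll descend and grip.

send_rows --targets '[{"gripper": 100, "tx": -1, "ty": -3, "tz": 50, "rx": 0, "ry": 0, "rz": 0}, {"gripper": 100, "tx": 0, "ty": 0, "tz": 50, "rx": 0, "ry": 0, "rz": 0}, {"gripper": 100, "tx": 0, "ty": 0, "tz": 40, "rx": 0, "ry": 0, "rz": 0}, {"gripper": 100, "tx": 0, "ty": 0, "tz": 21, "rx": 0, "ry": 0, "rz": 0}, {"gripper": 40, "tx": 0, "ty": 0, "tz": 0, "rx": 0, "ry": 0, "rz": 0}]'

```text
t: 2.78
tcp_pos: [441.7, -70.4, 39.8]
orientation: [0.0, 0.99, -0.14, -0.002]
force: [0.1, 0.2, 0.9]
finger_gap: 81.0
finger_force: 0.0
```

send_rows --targets '[{"gripper": 40, "tx": 0, "ty": 0, "tz": 0, "rx": 0, "ry": 0, "rz": 0}, {"gripper": 40, "tx": 0, "ty": 0, "tz": 0, "rx": 0, "ry": 0, "rz": 0}, {"gripper": 40, "tx": 0, "ty": 0, "tz": 0, "rx": 0, "ry": 0, "rz": 0}, {"gripper": 40, "tx": 0, "ty": 0, "tz": 0, "rx": 0, "ry": 0, "rz": 0}]'

```text
t: 3.28
tcp_pos: [444.3, -69.0, 42.9]
orientation: [-0.0, 0.99, -0.139, 0.001]
force: [1.0, 1.6, 3.7]
finger_gap: 49.7
finger_force: 30.0
```

```bash
python3 -c "
from h import *
go((443.8,-67.4,190),(476.2,290.6,190),(476.2,290.6,45))"
```

```text
t 3.27 tcp [444.3 -69.   42.9] yaw -16.03 tilt 0.13 gap 49.7 F [1.  1.6 3.7]
(443.8, -67.4, 190) [  -0.6   -1.6 -147.1] rows 3 [ -0.2  -0.5 -49. ]
(476.2, 290.6, 190) [-6.77e+01 -3.53e+02  1.00e-01] rows 6 [-11.3 -58.8   0. ]
(476.2, 290.6, 45) [-3.00e-01  1.00e-01  1.45e+02] rows 3 [-0.1  0.  48.3]
```

send_rows --targets '[{"gripper": 40, "tx": 0, "ty": 0, "tz": -35, "rx": 0, "ry": 0, "rz": 0}, {"gripper": 40, "tx": 0, "ty": 0, "tz": -55, "rx": 0, "ry": 0, "rz": 0}, {"gripper": 40, "tx": 0, "ty": 0, "tz": -55, "rx": 0, "ry": 0, "rz": 0}, {"gripper": 40, "tx": -5, "ty": -25, "tz": 0, "rx": 0, "ry": 0, "rz": 0}, {"gripper": 40, "tx": -11, "ty": -55, "tz": 0, "rx": 0, "ry": 0, "rz": 0}]'

```text
t: 3.9
tcp_pos: [450.5, 11.5, 187.1]
orientation: [0.0, 0.99, -0.142, 0.001]
force: [1.5, 1.2, -1.2]
finger_gap: 50.0
finger_force: 30.0
```

send_rows --targets '[{"gripper": 40, "tx": -11, "ty": -55, "tz": 0, "rx": 0, "ry": 0, "rz": 0}, {"gripper": 40, "tx": -11, "ty": -60, "tz": 0, "rx": 0, "ry": 0, "rz": 0}, {"gripper": 40, "tx": -11, "ty": -60, "tz": 0, "rx": 0, "ry": 0, "rz": 0}, {"gripper": 40, "tx": -11, "ty": -60, "tz": 0, "rx": 0, "ry": 0, "rz": 0}, {"gripper": 40, "tx": -8, "ty": -40, "tz": 0, "rx": 0, "ry": 0, "rz": 0}]'

```text
t: 4.53
tcp_pos: [475.7, 293.2, 185.6]
orientation: [0.001, 0.99, -0.139, -0.001]
force: [0.7, -0.5, -2.5]
finger_gap: 50.1
finger_force: 30.0
```

send_rows --targets '[{"gripper": 40, "tx": 0, "ty": 0, "tz": 0, "rx": 0, "ry": 0, "rz": 0}, {"gripper": 40, "tx": 0, "ty": 0, "tz": 0, "rx": 0, "ry": 0, "rz": 0}]'

```text
t: 4.78
tcp_pos: [476.1, 290.1, 186.0]
orientation: [0.001, 0.99, -0.14, -0.0]
force: [1.3, 0.0, -1.6]
finger_gap: 49.7
finger_force: 30.0
```

```bash
python3 - <<'E'
from h import *
go((476.2,290.6,190),(476.2,290.6,45))
s,p,d=snap("top"); W=cloud("top",d); cv2.imwrite("pics/t2.png",cv2.resize(p[130:300,110:300],None,fx=3,fy=3)[...,::-1])
s,p,d=snap("wrist"); cv2.imwrite("pics/w2.png",p[...,::-1])
E
```

```text
t 4.78 tcp [476.1 290.1 186. ] yaw -16.04 tilt 0.1 gap 49.7 F [ 1.3  0.  -1.6]
(476.2, 290.6, 190) [-0.1 -0.5 -4. ] rows 1 [-0.1 -0.5 -4. ]
(476.2, 290.6, 45) [ 1.00e-01 -2.00e-01  1.45e+02] rows 3 [ 0.  -0.1 48.3]
```

View pics/w2.png

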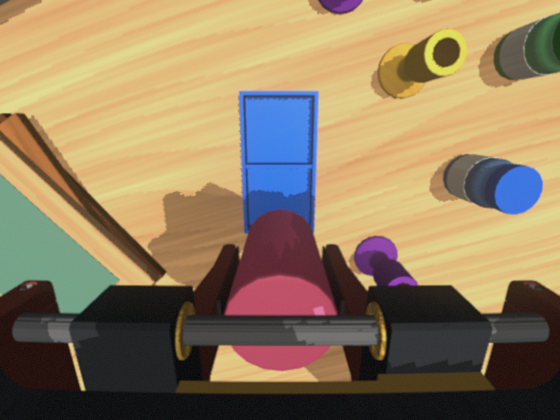

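The pink candle is held upright over the near compartment, with the tray square to the fingers. In the wrist view the tray spans (240-318, 92-230). Now I lower slowly and release about 1 mm above the floor.

send_rows --targets '[{"gripper": 40, "tx": 0, "ty": 0, "tz": 50, "rx": 0, "ry": 0, "rz": 0}, {"gripper": 40, "tx": 0, "ty": 0, "tz": 50, "rx": 0, "ry": 0, "rz": 0}, {"gripper": 40, "tx": 0, "ty": 0, "tz": 25, "rx": 0, "ry": 0, "rz": 0}, {"gripper": 40, "tx": 0, "ty": 0, "tz": 10, "rx": 0, "ry": 0, "rz": 0}, {"gripper": 40, "tx": 0, "ty": 0, "tz": 4, "rx": 0, "ry": 0, "rz": 0}]'

```text
t: 5.5
tcp_pos: [476.8, 290.2, 48.3]
orientation: [-0.0, 0.99, -0.14, 0.0]
force: [1.0, 0.6, -0.5]
finger_gap: 49.8
finger_force: 30.0
```

send_rows --targets '[{"gripper": 40, "tx": 0, "ty": 0, "tz": 2, "rx": 0, "ry": 0, "rz": 0}, {"gripper": 40, "tx": 0, "ty": 0, "tz": 0, "rx": 0, "ry": 0, "rz": 0}]'

```text
t: 5.75
tcp_pos: [476.9, 291.0, 46.9]
orientation: [-0.001, 0.99, -0.14, 0.001]
force: [0.4, 0.4, -1.6]
finger_gap: 49.8
finger_force: 30.0
```

send_rows --targets '[{"gripper": 40, "tx": 0, "ty": 0, "tz": 1, "rx": 0, "ry": 0, "rz": 0}, {"gripper": 40, "tx": 0, "ty": 0, "tz": 0, "rx": 0, "ry": 0, "rz": 0}]'

```text
t: 6.0
tcp_pos: [477.0, 291.0, 46.9]
orientation: [-0.001, 0.99, -0.14, 0.001]
force: [-1.7, -1.7, 6.3]
finger_gap: 49.3
finger_force: 30.0
```

send_rows --targets '[{"gripper": 65, "tx": 0, "ty": 0, "tz": 0, "rx": 0, "ry": 0, "rz": 0}, {"gripper": 100, "tx": 0, "ty": 0, "tz": 0, "rx": 0, "ry": 0, "rz": 0}, {"gripper": 100, "tx": 0, "ty": 0, "tz": 0, "rx": 0, "ry": 0, "rz": 0}, {"gripper": 100, "tx": 0, "ty": 0, "tz": 0, "rx": 0, "ry": 0, "rz": 0}]'

```text
t: 6.5
tcp_pos: [476.2, 290.7, 44.5]
orientation: [0.0, 0.99, -0.14, -0.0]
force: [0.0, 0.1, -0.2]
finger_gap: 83.6
finger_force: 0.0
```

```bash
python3 -c "
from h import *
go((476.2,290.6,190),(556.4,-2.8,190),(556.4,-2.8,36))"
```

```text
t 6.5 tcp [476.2 290.7  44.5] yaw -16.05 tilt 0.01 gap 83.6 F [ 0.   0.1 -0.2]
(476.2, 290.6, 190) [-0.000e+00  1.000e-01 -1.455e+02] rows 3 [ -0.    0.  -48.5]
(556.4, -2.8, 190) [158.2 259.8   0. ] rows 6 [26.4 43.3  0. ]
(556.4, -2.8, 36) [  0.  -0. 154.] rows 3 [ 0.  -0.  51.3]
```

send_rows --targets '[{"gripper": 100, "tx": 0, "ty": 0, "tz": -35, "rx": 0, "ry": 0, "rz": 0}, {"gripper": 100, "tx": 0, "ty": 0, "tz": -50, "rx": 0, "ry": 0, "rz": 0}, {"gripper": 100, "tx": 0, "ty": 0, "tz": -60, "rx": 0, "ry": 0, "rz": 0}, {"gripper": 100, "tx": 13, "ty": 20, "tz": 0, "rx": 0, "ry": 0, "rz": 0}, {"gripper": 100, "tx": 25, "ty": 40, "tz": 0, "rx": 0, "ry": 0, "rz": 0}]'

```text
t: 7.12
tcp_pos: [496.5, 223.1, 190.7]
orientation: [-0.001, 0.99, -0.138, 0.001]
force: [1.1, 0.1, -0.6]
finger_gap: 87.7
finger_force: 0.0
```

send_rows --targets '[{"gripper": 100, "tx": 30, "ty": 50, "tz": 0, "rx": 0, "ry": 0, "rz": 0}, {"gripper": 100, "tx": 30, "ty": 50, "tz": 0, "rx": 0, "ry": 0, "rz": 0}, {"gripper": 100, "tx": 30, "ty": 50, "tz": 0, "rx": 0, "ry": 0, "rz": 0}, {"gripper": 100, "tx": 30, "ty": 50, "tz": 0, "rx": 0, "ry": 0, "rz": 0}, {"gripper": 100, "tx": 0, "ty": 0, "tz": 0, "rx": 0, "ry": 0, "rz": 0}]'

```text
t: 7.75
tcp_pos: [556.5, -6.6, 189.0]
orientation: [0.0, 0.99, -0.142, -0.0]
force: [-0.4, 0.2, -0.8]
finger_gap: 87.9
finger_force: 0.0
```

```bash
python3 - <<'E'
from h import *
s,p,d=snap("wrist"); W=cloud("wrist",d,s).reshape(-1,3);Q=W[np.isfinite(W).all(1)]
Q=Q[(np.hypot(Q[:,0]-556,Q[:,1]+3)<38)&(Q[:,2]>84)&(Q[:,2]<98)]
if len(Q)>9: print(cv2.minEnclosingCircle(Q[:,:2].astype(np.float32)),np.median(Q[:,2]))
go((556,-2.5,36))
s,p,d=snap("top");W=cloud("top",d).reshape(-1,3);Q=W[np.isfinite(W).all(1)]
Q=Q[(np.hypot(Q[:,0]-476,Q[:,1]-290)<40)&(Q[:,2]>85)&(Q[:,2]<115)]
if len(Q)>9: print("pink",cv2.minEnclosingCircle(Q[:,:2].astype(np.float32)),np.median(Q[:,2]))
E
```

```text
((554.9628295898438, -1.3656376600265503), 23.360694885253906) 90.70450770072569
t 7.8 tcp [556.3  -4.5 189.2] yaw -16.26 tilt 0.05 gap 87.9 F [ 0.7  0.4 -0.2]
(556, -2.5, 36) [ -0.7  -1.8 153.2] rows 3 [-0.2 -0.6 51.1]
pink ((476.0718688964844, 292.19696044921875), 25.207372665405273) 103.63795222868453
```

The pink candle is seated: its top is at 103.6 mm, against 104 expected. Next is the green jar.

send_rows --targets '[{"gripper": 100, "tx": -1, "ty": -2, "tz": 50, "rx": 0, "ry": 0, "rz": 0}, {"gripper": 100, "tx": 0, "ty": 0, "tz": 50, "rx": 0, "ry": 0, "rz": 0}, {"gripper": 100, "tx": 0, "ty": 0, "tz": 35, "rx": 0, "ry": 0, "rz": 0}, {"gripper": 100, "tx": 0, "ty": 0, "tz": 18, "rx": 0, "ry": 0, "rz": 0}, {"gripper": 40, "tx": 0, "ty": 0, "tz": 0, "rx": 0, "ry": 0, "rz": 0}]'

```text
t: 8.48
tcp_pos: [555.1, 0.4, 35.9]
orientation: [-0.0, 0.99, -0.139, -0.001]
force: [1.0, -0.8, -0.2]
finger_gap: 80.9
finger_force: 0.0
```

send_rows --targets '[{"gripper": 40, "tx": 0, "ty": 0, "tz": 0, "rx": 0, "ry": 0, "rz": 0}, {"gripper": 40, "tx": 0, "ty": 0, "tz": 0, "rx": 0, "ry": 0, "rz": 0}, {"gripper": 40, "tx": 0, "ty": 0, "tz": 0, "rx": 0, "ry": 0, "rz": 0}, {"gripper": 40, "tx": 0, "ty": 0, "tz": 0, "rx": 0, "ry": 0, "rz": 0}]'

```text
t: 8.98
tcp_pos: [556.5, -1.0, 38.0]
orientation: [0.0, 0.99, -0.14, 0.001]
force: [-1.7, -1.2, 5.1]
finger_gap: 51.3
finger_force: 30.0
```

```bash
python3 -c "
from h import *
go((556,-2.5,176),(549.2,269.6,176))"
```

```text
t 8.97 tcp [556.5  -1.   38. ] yaw -16.07 tilt 0.12 gap 51.3 F [-1.7 -1.2  5.1]
(556, -2.5, 176) [   0.2    1.6 -138. ] rows 3 [  0.1   0.5 -46. ]
(549.2, 269.6, 176) [-8.180e+01 -2.596e+02 -2.000e-01] rows 5 [-16.4 -51.9  -0. ]
```

send_rows --targets '[{"gripper": 40, "tx": 0, "ty": 0, "tz": -35, "rx": 0, "ry": 0, "rz": 0}, {"gripper": 40, "tx": 0, "ty": 0, "tz": -55, "rx": 0, "ry": 0, "rz": 0}, {"gripper": 40, "tx": 0, "ty": 0, "tz": -55, "rx": 0, "ry": 0, "rz": 0}, {"gripper": 40, "tx": -8, "ty": -25, "tz": 0, "rx": 0, "ry": 0, "rz": 0}, {"gripper": 40, "tx": -16, "ty": -50, "tz": 0, "rx": 0, "ry": 0, "rz": 0}]'

```text
t: 9.6
tcp_pos: [553.9, 77.5, 182.1]
orientation: [-0.0, 0.99, -0.141, 0.001]
force: [-0.2, -0.5, -1.4]
finger_gap: 51.2
finger_force: 30.0
```

send_rows --targets '[{"gripper": 40, "tx": -16, "ty": -50, "tz": 0, "rx": 0, "ry": 0, "rz": 0}, {"gripper": 40, "tx": -16, "ty": -50, "tz": 0, "rx": 0, "ry": 0, "rz": 0}, {"gripper": 40, "tx": -16, "ty": -50, "tz": 0, "rx": 0, "ry": 0, "rz": 0}, {"gripper": 40, "tx": -10, "ty": -35, "tz": 0, "rx": 0, "ry": 0, "rz": 0}, {"gripper": 40, "tx": 0, "ty": 0, "tz": 0, "rx": 0, "ry": 0, "rz": 0}]'

```text
t: 10.22
tcp_pos: [548.0, 274.3, 180.2]
orientation: [0.0, 0.99, -0.138, -0.001]
force: [0.1, -0.4, -2.2]
finger_gap: 51.5
finger_force: 30.0
```

```bash
python3 -c "
from h import *
go((549.2,269.6,42))"
```

```text
t 10.22 tcp [548.  274.3 180.2] yaw -15.84 tilt 0.13 gap 51.5 F [ 0.1 -0.4 -2.2]
(549.2, 269.6, 42) [  2.8   4.1 138.2] rows 3 [ 0.9  1.4 46.1]
```

send_rows --targets '[{"gripper": 40, "tx": 1, "ty": 2, "tz": 0, "rx": 0, "ry": 0, "rz": 0}, {"gripper": 40, "tx": 0, "ty": 0, "tz": 0, "rx": 0, "ry": 0, "rz": 0}]'

```text
t: 10.48
tcp_pos: [549.6, 268.3, 181.6]
orientation: [0.0, 0.99, -0.141, -0.0]
force: [-0.1, -0.3, -1.5]
finger_gap: 51.3
finger_force: 30.0
```

send_rows --targets '[{"gripper": 40, "tx": 0, "ty": 0, "tz": 50, "rx": 0, "ry": 0, "rz": 0}, {"gripper": 40, "tx": 0, "ty": 0, "tz": 50, "rx": 0, "ry": 0, "rz": 0}, {"gripper": 40, "tx": 0, "ty": 0, "tz": 25, "rx": 0, "ry": 0, "rz": 0}, {"gripper": 40, "tx": 0, "ty": 0, "tz": 10, "rx": 0, "ry": 0, "rz": 0}, {"gripper": 40, "tx": 0, "ty": 0, "tz": 4, "rx": 0, "ry": 0, "rz": 0}]'

```text
t: 11.1
tcp_pos: [549.8, 269.2, 43.2]
orientation: [-0.0, 0.99, -0.14, 0.0]
force: [0.0, 0.1, -1.9]
finger_gap: 51.3
finger_force: 30.0
```

send_rows --targets '[{"gripper": 40, "tx": 0, "ty": 0, "tz": 2, "rx": 0, "ry": 0, "rz": 0}, {"gripper": 40, "tx": 0, "ty": 0, "tz": 0, "rx": 0, "ry": 0, "rz": 0}]'

```text
t: 11.35
tcp_pos: [550.0, 269.9, 42.0]
orientation: [-0.001, 0.99, -0.14, 0.001]
force: [-0.1, -0.4, -1.3]
finger_gap: 51.2
finger_force: 30.0
```

send_rows --targets '[{"gripper": 40, "tx": 0, "ty": 0, "tz": 1, "rx": 0, "ry": 0, "rz": 0}, {"gripper": 40, "tx": 0, "ty": 0, "tz": 0, "rx": 0, "ry": 0, "rz": 0}]'

```text
t: 11.6
tcp_pos: [550.1, 269.9, 42.0]
orientation: [-0.001, 0.99, -0.14, 0.001]
force: [-1.9, -1.6, 5.2]
finger_gap: 51.1
finger_force: 30.0
```

send_rows --targets '[{"gripper": 65, "tx": 0, "ty": 0, "tz": 0, "rx": 0, "ry": 0, "rz": 0}, {"gripper": 100, "tx": 0, "ty": 0, "tz": 0, "rx": 0, "ry": 0, "rz": 0}, {"gripper": 100, "tx": 0, "ty": 0, "tz": 0, "rx": 0, "ry": 0, "rz": 0}, {"gripper": 100, "tx": 0, "ty": 0, "tz": 0, "rx": 0, "ry": 0, "rz": 0}]'

```text
t: 12.1
tcp_pos: [549.3, 269.7, 39.4]
orientation: [0.0, 0.99, -0.14, -0.0]
force: [-0.1, 0.6, -0.1]
finger_gap: 83.6
finger_force: 0.0
```

send_rows --targets '[{"gripper": 100, "tx": 0, "ty": 0, "tz": -35, "rx": 0, "ry": 0, "rz": 0}, {"gripper": 100, "tx": 0, "ty": 0, "tz": -55, "rx": 0, "ry": 0, "rz": 0}, {"gripper": 100, "tx": 0, "ty": 0, "tz": -60, "rx": 0, "ry": 0, "rz": 0}, {"gripper": 100, "tx": 0, "ty": 0, "tz": 0, "rx": 0, "ry": 0, "rz": -0.13}, {"gripper": 100, "tx": 0, "ty": 0, "tz": 0, "rx": 0, "ry": 0, "rz": 0}]'

```text
t: 12.72
tcp_pos: [549.5, 269.8, 190.2]
orientation: [-0.0, 0.997, -0.076, 0.0]
force: [-0.7, 0.6, -0.2]
finger_gap: 87.7
finger_force: 0.0
```

```bash
python3 -c "
from h import *
go((572.1,122.5,195),(572.1,122.5,50))"
```

```text
t 12.72 tcp [549.5 269.8 190.2] yaw -8.67 tilt 0.06 gap 87.7 F [-0.7  0.6 -0.2]
(572.1, 122.5, 195) [ 44.5 142.2  -4.9] rows 3 [14.8 47.4 -1.6]
(572.1, 122.5, 50) [-1.00e-01  1.00e-01  1.45e+02] rows 3 [-0.   0.  48.3]
```

send_rows --targets '[{"gripper": 100, "tx": 8, "ty": 27, "tz": 0, "rx": 0, "ry": 0, "rz": 0}, {"gripper": 100, "tx": 15, "ty": 50, "tz": 0, "rx": 0, "ry": 0, "rz": 0}, {"gripper": 100, "tx": 15, "ty": 45, "tz": 0, "rx": 0, "ry": 0, "rz": 0}, {"gripper": 100, "tx": 6, "ty": 20, "tz": 0, "rx": 0, "ry": 0, "rz": 0}, {"gripper": 100, "tx": 0, "ty": 0, "tz": 0, "rx": 0, "ry": 0, "rz": 0}]'

```text
t: 13.35
tcp_pos: [571.4, 122.0, 188.7]
orientation: [-0.0, 0.997, -0.077, -0.001]
force: [-0.3, 0.8, -0.1]
finger_gap: 88.0
finger_force: 0.0
```

send_rows --targets '[{"gripper": 100, "tx": 0, "ty": 0, "tz": 0, "rx": 0, "ry": 0, "rz": 0}]'

```text
t: 13.48
tcp_pos: [571.3, 124.0, 189.2]
orientation: [-0.0, 0.997, -0.075, -0.0]
force: [0.4, 1.0, 0.3]
finger_gap: 87.6
finger_force: 0.0
```

```bash
cat >> h.py <<'E'
def disc(cam,x,y,lo,hi,r=38):
    s,p,d=snap(cam); W=cloud(cam,d,s).reshape(-1,3);Q=W[np.isfinite(W).all(1)]
    Q=Q[(np.hypot(Q[:,0]-x,Q[:,1]-y)<r)&(Q[:,2]>lo)&(Q[:,2]<hi)]
    print(cam,len(Q),(cv2.minEnclosingCircle(Q[:,:2].astype(np.float32)),np.median(Q[:,2])) if len(Q)>9 else "")
E
python3 -c "
from h import *
disc('wrist',572,122,84,98); disc('top',549,270,80,105)
go((572.1,122.5,50))"
```

```text
wrist 1132 (((571.1054077148438, 122.9362564086914), 17.985767364501953), np.float64(90.95986927306484))
top 183 (((549.9644165039062, 273.4413757324219), 22.900760650634766), np.float64(93.53002964034135))
t 13.57 tcp [571.3 124.2 189.5] yaw -8.52 tilt 0.03 gap 87.9 F [ 0.4 -0.5 -1. ]
(572.1, 122.5, 50) [  1.1   1.6 139.5] rows 3 [ 0.4  0.5 46.5]
```

The green jar is seated, with its top at 93.5 mm. Now the candlestick.

send_rows --targets '[{"gripper": 100, "tx": 0, "ty": 0, "tz": 50, "rx": 0, "ry": 0, "rz": 0}, {"gripper": 100, "tx": 0, "ty": 0, "tz": 45, "rx": 0, "ry": 0, "rz": 0}, {"gripper": 100, "tx": 0, "ty": 0, "tz": 30, "rx": 0, "ry": 0, "rz": 0}, {"gripper": 100, "tx": 0, "ty": 0, "tz": 13, "rx": 0, "ry": 0, "rz": 0}, {"gripper": 25, "tx": 0, "ty": 0, "tz": 0, "rx": 0, "ry": 0, "rz": 0}]'

```text
t: 14.2
tcp_pos: [571.2, 123.3, 51.3]
orientation: [0.0, 0.997, -0.075, -0.001]
force: [0.3, -0.2, 0.7]
finger_gap: 80.8
finger_force: 0.0
```

send_rows --targets '[{"gripper": 25, "tx": 0, "ty": 0, "tz": 0, "rx": 0, "ry": 0, "rz": 0}, {"gripper": 25, "tx": 0, "ty": 0, "tz": 0, "rx": 0, "ry": 0, "rz": 0}, {"gripper": 25, "tx": 0, "ty": 0, "tz": 0, "rx": 0, "ry": 0, "rz": 0}, {"gripper": 25, "tx": 0, "ty": 0, "tz": 0, "rx": 0, "ry": 0, "rz": 0}, {"gripper": 25, "tx": 0, "ty": 0, "tz": 0, "rx": 0, "ry": 0, "rz": 0}]'

```text
t: 14.82
tcp_pos: [571.7, 122.7, 51.8]
orientation: [-0.0, 0.997, -0.075, 0.0]
force: [0.4, 0.9, 0.5]
finger_gap: 35.0
finger_force: 30.0
```

```bash
python3 -c "
from h import *
go((571.5,123,200),(474.1,-283.7,200))"
```

```text
t 14.82 tcp [571.7 122.7  51.8] yaw -8.61 tilt 0.02 gap 35.0 F [0.4 0.9 0.5]
(571.5, 123, 200) [  -0.2   -0.3 -148.2] rows 3 [ -0.1  -0.1 -49.4]
(474.1, -283.7, 200) [-3.540e+01  4.167e+02 -1.000e-01] rows 7 [-5.1 59.5 -0. ]
```

send_rows --targets '[{"gripper": 25, "tx": 0, "ty": 0, "tz": -35, "rx": 0, "ry": 0, "rz": 0}, {"gripper": 25, "tx": 0, "ty": 0, "tz": -55, "rx": 0, "ry": 0, "rz": 0}, {"gripper": 25, "tx": 0, "ty": 0, "tz": -55, "rx": 0, "ry": 0, "rz": 0}, {"gripper": 25, "tx": -2, "ty": 25, "tz": 0, "rx": 0, "ry": 0, "rz": 0}, {"gripper": 25, "tx": -4, "ty": 50, "tz": 0, "rx": 0, "ry": 0, "rz": 0}]'

```text
t: 15.45
tcp_pos: [554.5, 49.9, 196.8]
orientation: [-0.0, 0.997, -0.074, 0.0]
force: [0.1, -0.3, -2.3]
finger_gap: 35.3
finger_force: 30.0
```

send_rows --targets '[{"gripper": 25, "tx": -5, "ty": 60, "tz": 0, "rx": 0, "ry": 0, "rz": 0}, {"gripper": 25, "tx": -5, "ty": 60, "tz": 0, "rx": 0, "ry": 0, "rz": 0}, {"gripper": 25, "tx": -5, "ty": 60, "tz": 0, "rx": 0, "ry": 0, "rz": 0}, {"gripper": 25, "tx": -5, "ty": 60, "tz": 0, "rx": 0, "ry": 0, "rz": 0}, {"gripper": 25, "tx": -5, "ty": 60, "tz": 0, "rx": 0, "ry": 0, "rz": 0}]'

```text
t: 16.08
tcp_pos: [483.9, -245.1, 196.0]
orientation: [-0.0, 0.997, -0.075, -0.0]
force: [0.1, 0.6, -2.7]
finger_gap: 35.3
finger_force: 30.0
```

send_rows --targets '[{"gripper": 25, "tx": -4, "ty": 41, "tz": 0, "rx": 0, "ry": 0, "rz": 0}, {"gripper": 25, "tx": 0, "ty": 0, "tz": 0, "rx": 0, "ry": 0, "rz": 0}, {"gripper": 25, "tx": 0, "ty": 0, "tz": 0, "rx": 0, "ry": 0, "rz": 0}]'

```text
t: 16.45
tcp_pos: [474.7, -282.9, 196.1]
orientation: [-0.001, 0.997, -0.075, -0.0]
force: [-0.5, 0.5, -3.2]
finger_gap: 35.3
finger_force: 30.0
```

```bash
python3 - <<'E'
from h import *
go((474.1,-283.7,55))
s,p,d=snap("wrist"); cv2.imwrite("pics/w3.png",p[...,::-1])
E
```

```text
t 16.45 tcp [ 474.7 -282.9  196.1] yaw -8.62 tilt 0.08 gap 35.3 F [-0.5  0.5 -3.2]
(474.1, -283.7, 55) [ -0.3   1.1 141.1] rows 3 [-0.1  0.4 47. ]
```

View pics/w3.png

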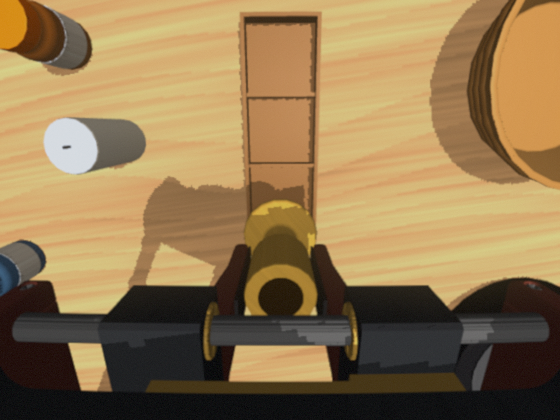

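The candlestick hangs straight over the nearest carton compartment, and the carton is square to the fingers at (242-320, 15-215). Lowering.

send_rows --targets '[{"gripper": 25, "tx": 0, "ty": 1, "tz": 50, "rx": 0, "ry": 0, "rz": 0}, {"gripper": 25, "tx": 0, "ty": 0, "tz": 50, "rx": 0, "ry": 0, "rz": 0}, {"gripper": 25, "tx": 0, "ty": 0, "tz": 25, "rx": 0, "ry": 0, "rz": 0}, {"gripper": 25, "tx": 0, "ty": 0, "tz": 10, "rx": 0, "ry": 0, "rz": 0}, {"gripper": 25, "tx": 0, "ty": 0, "tz": 4, "rx": 0, "ry": 0, "rz": 0}]'

```text
t: 17.12
tcp_pos: [475.2, -283.7, 58.1]
orientation: [0.0, 0.997, -0.074, 0.0]
force: [-0.3, 0.3, -1.8]
finger_gap: 35.3
finger_force: 30.0
```

send_rows --targets '[{"gripper": 25, "tx": 0, "ty": 0, "tz": 2, "rx": 0, "ry": 0, "rz": 0}, {"gripper": 25, "tx": 0, "ty": 0, "tz": 0, "rx": 0, "ry": 0, "rz": 0}]'

```text
t: 17.38
tcp_pos: [475.2, -284.6, 56.8]
orientation: [0.0, 0.997, -0.075, 0.001]
force: [0.5, 0.2, -2.5]
finger_gap: 35.4
finger_force: 30.0
```

send_rows --targets '[{"gripper": 25, "tx": 0, "ty": 0, "tz": 1, "rx": 0, "ry": 0, "rz": 0}, {"gripper": 25, "tx": 0, "ty": 0, "tz": 0, "rx": 0, "ry": 0, "rz": 0}]'

```text
t: 17.62
tcp_pos: [475.1, -284.7, 55.8]
orientation: [0.0, 0.997, -0.075, 0.001]
force: [-0.2, 0.3, 1.6]
finger_gap: 35.4
finger_force: 30.0
```

Contact made. I'll release and move to the white candle.

send_rows --targets '[{"gripper": 50, "tx": 0, "ty": 0, "tz": 0, "rx": 0, "ry": 0, "rz": 0}, {"gripper": 100, "tx": 0, "ty": 0, "tz": 0, "rx": 0, "ry": 0, "rz": 0}, {"gripper": 100, "tx": 0, "ty": 0, "tz": 0, "rx": 0, "ry": 0, "rz": 0}, {"gripper": 100, "tx": 0, "ty": 0, "tz": 0, "rx": 0, "ry": 0, "rz": 0}, {"gripper": 100, "tx": 0, "ty": 0, "tz": 0, "rx": 0, "ry": 0, "rz": 0}]'

```text
t: 18.25
tcp_pos: [474.5, -284.3, 54.6]
orientation: [-0.0, 0.997, -0.075, -0.0]
force: [-0.5, -0.6, 1.0]
finger_gap: 80.2
finger_force: 0.0
```

send_rows --targets '[{"gripper": 100, "tx": 0, "ty": 0, "tz": -35, "rx": 0, "ry": 0, "rz": 0}, {"gripper": 100, "tx": 0, "ty": 0, "tz": -50, "rx": 0, "ry": 0, "rz": 0}, {"gripper": 100, "tx": 0, "ty": 0, "tz": -55, "rx": 0, "ry": 0, "rz": 0}, {"gripper": 100, "tx": 0, "ty": 0, "tz": 0, "rx": 0, "ry": 0, "rz": 0}]'

```text
t: 18.75
tcp_pos: [476.3, -285.5, 200.9]
orientation: [0.003, 0.997, -0.075, 0.004]
force: [0.1, -1.1, -0.5]
finger_gap: 87.5
finger_force: 0.0
```

```bash
python3 -c "
from h import *
go((566.2,-110,195),(566.2,-110,41))"
```

```text
t 18.75 tcp [ 476.3 -285.5  200.9] yaw -8.6 tilt 0.59 gap 87.5 F [ 0.1 -1.1 -0.5]
(566.2, -110, 195) [  62.5 -187.     5.6] rows 4 [ 15.6 -46.8   1.4]
(566.2, -110, 41) [ -1.4  -0.7 154. ] rows 3 [-0.5 -0.2 51.3]
```

send_rows --targets '[{"gripper": 100, "tx": 10, "ty": -30, "tz": 0, "rx": 0, "ry": 0, "rz": 0}, {"gripper": 100, "tx": 20, "ty": -56, "tz": 0, "rx": 0, "ry": 0, "rz": 0}, {"gripper": 100, "tx": 20, "ty": -56, "tz": 0, "rx": 0, "ry": 0, "rz": 0}, {"gripper": 100, "tx": 14, "ty": -44, "tz": 0, "rx": 0, "ry": 0, "rz": 0}, {"gripper": 100, "tx": 0, "ty": 0, "tz": 0, "rx": 0, "ry": 0, "rz": 0}]'

```text
t: 19.38
tcp_pos: [566.2, -107.0, 192.9]
orientation: [-0.001, 0.997, -0.073, -0.001]
force: [-1.0, -0.3, 1.0]
finger_gap: 87.7
finger_force: 0.0
```

send_rows --targets '[{"gripper": 100, "tx": 0, "ty": 0, "tz": 0, "rx": 0, "ry": 0, "rz": 0}]'

```text
t: 19.5
tcp_pos: [565.2, -110.3, 193.6]
orientation: [0.0, 0.997, -0.075, -0.001]
force: [0.0, -0.2, 0.5]
finger_gap: 87.7
finger_force: 0.0
```

```bash
python3 -c "
from h import *
disc('wrist',566,-110,94,108); disc('top',474,-284,80,105)
go((566.2,-110,41))"
```

```text
wrist 2202 (((564.5716552734375, -109.81977081298828), 24.928476333618164), np.float64(100.6451983125052))
top 195 (((475.5766296386719, -283.52288818359375), 17.469085693359375), np.float64(94.04414618597798))
t 19.6 tcp [ 565.1 -111.1  194.1] yaw -8.69 tilt 0.05 gap 87.9 F [0.5 0.3 0.4]
(566.2, -110, 41) [  1.   -1.3 153.1] rows 3 [ 0.3 -0.4 51. ]
```

The candlestick is seated (top at 94 mm). Descending on the white candle.

send_rows --targets '[{"gripper": 100, "tx": 0, "ty": 0, "tz": 50, "rx": 0, "ry": 0, "rz": 0}, {"gripper": 100, "tx": 0, "ty": 0, "tz": 50, "rx": 0, "ry": 0, "rz": 0}, {"gripper": 100, "tx": 0, "ty": 0, "tz": 35, "rx": 0, "ry": 0, "rz": 0}, {"gripper": 100, "tx": 0, "ty": 0, "tz": 18, "rx": 0, "ry": 0, "rz": 0}, {"gripper": 40, "tx": 0, "ty": 0, "tz": 0, "rx": 0, "ry": 0, "rz": 0}]'

```text
t: 20.23
tcp_pos: [564.9, -110.6, 40.7]
orientation: [-0.0, 0.997, -0.076, -0.001]
force: [-0.8, -0.1, 0.4]
finger_gap: 81.0
finger_force: 0.0
```

send_rows --targets '[{"gripper": 40, "tx": 0, "ty": 0, "tz": 0, "rx": 0, "ry": 0, "rz": 0}, {"gripper": 40, "tx": 0, "ty": 0, "tz": 0, "rx": 0, "ry": 0, "rz": 0}, {"gripper": 40, "tx": 0, "ty": 0, "tz": 0, "rx": 0, "ry": 0, "rz": 0}, {"gripper": 40, "tx": 0, "ty": 0, "tz": 0, "rx": 0, "ry": 0, "rz": 0}]'

```text
t: 20.72
tcp_pos: [566.3, -110.1, 42.8]
orientation: [0.0, 0.997, -0.075, 0.001]
force: [0.0, 0.8, 4.0]
finger_gap: 49.6
finger_force: 30.0
```

```bash
python3 -c "
from h import *
go((565.4,-110.3,186),(549.2,-295.1,186))"
```

```text
t 20.73 tcp [ 566.3 -110.1   42.8] yaw -8.6 tilt 0.11 gap 49.6 F [0.  0.8 4. ]
(565.4, -110.3, 186) [  -0.6    0.4 -143.2] rows 3 [ -0.2   0.1 -47.7]
(549.2, -295.1, 186) [ 11.6 185.1   0. ] rows 4 [ 2.9 46.3  0. ]
```

send_rows --targets '[{"gripper": 40, "tx": 0, "ty": 0, "tz": -35, "rx": 0, "ry": 0, "rz": 0}, {"gripper": 40, "tx": 0, "ty": 0, "tz": -55, "rx": 0, "ry": 0, "rz": 0}, {"gripper": 40, "tx": 0, "ty": 0, "tz": -55, "rx": 0, "ry": 0, "rz": 0}, {"gripper": 40, "tx": 2, "ty": 25, "tz": 0, "rx": 0, "ry": 0, "rz": 0}, {"gripper": 40, "tx": 3, "ty": 50, "tz": 0, "rx": 0, "ry": 0, "rz": 0}]'

```text
t: 21.35
tcp_pos: [560.0, -184.3, 187.6]
orientation: [0.0, 0.997, -0.073, 0.001]
force: [-0.4, 0.7, -2.9]
finger_gap: 49.7
finger_force: 30.0
```

send_rows --targets '[{"gripper": 40, "tx": 3, "ty": 50, "tz": 0, "rx": 0, "ry": 0, "rz": 0}, {"gripper": 40, "tx": 2, "ty": 40, "tz": 0, "rx": 0, "ry": 0, "rz": 0}, {"gripper": 40, "tx": 1, "ty": 20, "tz": 0, "rx": 0, "ry": 0, "rz": 0}, {"gripper": 40, "tx": 0, "ty": 0, "tz": 0, "rx": 0, "ry": 0, "rz": 0}, {"gripper": 40, "tx": 0, "ty": 0, "tz": 0, "rx": 0, "ry": 0, "rz": 0}]'

```text
t: 21.98
tcp_pos: [549.2, -293.2, 186.6]
orientation: [-0.0, 0.997, -0.074, -0.0]
force: [-0.1, 0.4, -1.2]
finger_gap: 50.0
finger_force: 30.0
```

```bash
python3 -c "
from h import *
go((549.2,-295.1,45))"
```

```text
t 21.98 tcp [ 549.2 -293.2  186.6] yaw -8.54 tilt 0.05 gap 50.0 F [-0.1  0.4 -1.2]
(549.2, -295.1, 45) [  0.2   2.  141.6] rows 3 [ 0.1  0.7 47.2]
```

send_rows --targets '[{"gripper": 40, "tx": 0, "ty": 1, "tz": 50, "rx": 0, "ry": 0, "rz": 0}, {"gripper": 40, "tx": 0, "ty": 0, "tz": 50, "rx": 0, "ry": 0, "rz": 0}, {"gripper": 40, "tx": 0, "ty": 0, "tz": 25, "rx": 0, "ry": 0, "rz": 0}, {"gripper": 40, "tx": 0, "ty": 0, "tz": 10, "rx": 0, "ry": 0, "rz": 0}, {"gripper": 40, "tx": 0, "ty": 0, "tz": 4, "rx": 0, "ry": 0, "rz": 0}]'

```text
t: 22.6
tcp_pos: [549.3, -294.8, 48.2]
orientation: [0.0, 0.997, -0.074, 0.0]
force: [-0.2, 0.3, -1.9]
finger_gap: 49.0
finger_force: 30.0
```

send_rows --targets '[{"gripper": 40, "tx": 0, "ty": 0, "tz": 2, "rx": 0, "ry": 0, "rz": 0}, {"gripper": 40, "tx": 0, "ty": 0, "tz": 1, "rx": 0, "ry": 0, "rz": 0}, {"gripper": 40, "tx": 0, "ty": 0, "tz": 0, "rx": 0, "ry": 0, "rz": 0}]'

```text
t: 22.98
tcp_pos: [549.6, -295.8, 46.7]
orientation: [0.0, 0.997, -0.075, 0.001]
force: [-0.9, 2.4, 5.7]
finger_gap: 50.0
finger_force: 30.0
```

send_rows --targets '[{"gripper": 65, "tx": 0, "ty": 0, "tz": 0, "rx": 0, "ry": 0, "rz": 0}, {"gripper": 100, "tx": 0, "ty": 0, "tz": 0, "rx": 0, "ry": 0, "rz": 0}, {"gripper": 100, "tx": 0, "ty": 0, "tz": 0, "rx": 0, "ry": 0, "rz": 0}, {"gripper": 100, "tx": 0, "ty": 0, "tz": 0, "rx": 0, "ry": 0, "rz": 0}, {"gripper": 100, "tx": 0, "ty": 0, "tz": 0, "rx": 0, "ry": 0, "rz": 0}]'

```text
t: 23.6
tcp_pos: [548.7, -295.6, 44.5]
orientation: [-0.0, 0.997, -0.075, -0.0]
force: [0.6, 0.5, 0.3]
finger_gap: 87.3
finger_force: 0.0
```

send_rows --targets '[{"gripper": 100, "tx": 0, "ty": 0, "tz": -35, "rx": 0, "ry": 0, "rz": 0}, {"gripper": 100, "tx": 0, "ty": 0, "tz": -55, "rx": 0, "ry": 0, "rz": 0}, {"gripper": 100, "tx": 0, "ty": 0, "tz": -55, "rx": 0, "ry": 0, "rz": 0}, {"gripper": 100, "tx": 0, "ty": 0, "tz": 0, "rx": 0, "ry": 0, "rz": 0}, {"gripper": 100, "tx": 0, "ty": 0, "tz": 0, "rx": 0, "ry": 0, "rz": 0}]'

```text
t: 24.22
tcp_pos: [548.6, -295.5, 189.0]
orientation: [-0.0, 0.997, -0.075, -0.0]
force: [-0.5, 1.1, -0.8]
finger_gap: 87.9
finger_force: 0.0
```

```bash
python3 -c "
from h import *
go((677.8,-77.8,190),(677.8,-77.8,36))"
```

```text
t 24.23 tcp [ 548.6 -295.5  189. ] yaw -8.6 tilt 0.03 gap 87.9 F [-0.5  1.1 -0.8]
(677.8, -77.8, 190) [  95.1 -234.6   -1. ] rows 5 [ 19.  -46.9  -0.2]
(677.8, -77.8, 36) [1.00e-01 0.00e+00 1.54e+02] rows 3 [ 0.   0.  51.3]
```

send_rows --targets '[{"gripper": 100, "tx": 10, "ty": -25, "tz": 0, "rx": 0, "ry": 0, "rz": 0}, {"gripper": 100, "tx": 20, "ty": -50, "tz": 0, "rx": 0, "ry": 0, "rz": 0}, {"gripper": 100, "tx": 20, "ty": -50, "tz": 0, "rx": 0, "ry": 0, "rz": 0}, {"gripper": 100, "tx": 20, "ty": -50, "tz": 0, "rx": 0, "ry": 0, "rz": 0}, {"gripper": 100, "tx": 20, "ty": -50, "tz": 0, "rx": 0, "ry": 0, "rz": 0}]'

```text
t: 24.85
tcp_pos: [671.2, -84.9, 186.5]
orientation: [-0.0, 0.997, -0.075, -0.002]
force: [-0.0, -0.8, 0.2]
finger_gap: 87.9
finger_force: 0.0
```

send_rows --targets '[{"gripper": 100, "tx": 5, "ty": -10, "tz": 0, "rx": 0, "ry": 0, "rz": 0}, {"gripper": 100, "tx": 0, "ty": 0, "tz": 0, "rx": 0, "ry": 0, "rz": 0}, {"gripper": 100, "tx": 0, "ty": 0, "tz": 0, "rx": 0, "ry": 0, "rz": 0}]'

```text
t: 25.22
tcp_pos: [677.1, -78.9, 188.8]
orientation: [0.0, 0.997, -0.076, -0.001]
force: [0.2, -0.2, 1.0]
finger_gap: 87.7
finger_force: 0.0
```

```bash
python3 -c "
from h import *
disc('wrist',677,-78,84,98); disc('top',549,-295,90,115)
go((677.3,-77.8,36))"
```

```text
wrist 1874 (((675.9033813476562, -76.81314849853516), 23.189350128173828), np.float64(90.70304192300537))
top 391 (((548.9849243164062, -294.8603820800781), 26.01344108581543), np.float64(103.86262942832036))
t 25.32 tcp [677.3 -79.  189.6] yaw -8.73 tilt 0.02 gap 87.7 F [-1.3  0.   0.6]
(677.3, -77.8, 36) [-1.000e-01 -1.300e+00  1.536e+02] rows 3 [-0.  -0.4 51.2]
```

The white candle is seated (top at 103.9 mm). Last, the amber jar.

send_rows --targets '[{"gripper": 100, "tx": 0, "ty": -1, "tz": 50, "rx": 0, "ry": 0, "rz": 0}, {"gripper": 100, "tx": 0, "ty": 0, "tz": 50, "rx": 0, "ry": 0, "rz": 0}, {"gripper": 100, "tx": 0, "ty": 0, "tz": 35, "rx": 0, "ry": 0, "rz": 0}, {"gripper": 100, "tx": 0, "ty": 0, "tz": 18, "rx": 0, "ry": 0, "rz": 0}, {"gripper": 40, "tx": 0, "ty": 0, "tz": 0, "rx": 0, "ry": 0, "rz": 0}]'

```text
t: 25.95
tcp_pos: [677.2, -77.0, 35.7]
orientation: [-0.0, 0.997, -0.075, -0.001]
force: [0.8, -0.2, 0.1]
finger_gap: 80.8
finger_force: 0.0
```

send_rows --targets '[{"gripper": 40, "tx": 0, "ty": 0, "tz": 0, "rx": 0, "ry": 0, "rz": 0}, {"gripper": 40, "tx": 0, "ty": 0, "tz": 0, "rx": 0, "ry": 0, "rz": 0}, {"gripper": 40, "tx": 0, "ty": 0, "tz": 0, "rx": 0, "ry": 0, "rz": 0}, {"gripper": 40, "tx": 0, "ty": 0, "tz": 0, "rx": 0, "ry": 0, "rz": 0}]'

```text
t: 26.45
tcp_pos: [678.7, -76.7, 38.1]
orientation: [0.0, 0.997, -0.075, 0.001]
force: [0.2, -0.9, 4.3]
finger_gap: 51.1
finger_force: 30.0
```

```bash
python3 -c "
from h import *
go((677.3,-77.8,181),(624.3,-306.5,181))"
```

```text
t 26.45 tcp [678.7 -76.7  38.1] yaw -8.61 tilt 0.13 gap 51.1 F [ 0.2 -0.9  4.3]
(677.3, -77.8, 181) [  -0.9    1.4 -142.9] rows 3 [ -0.3   0.5 -47.6]
(624.3, -306.5, 181) [-18.2 234.1   0. ] rows 4 [-4.5 58.5  0. ]
```

send_rows --targets '[{"gripper": 40, "tx": 0, "ty": 0, "tz": -35, "rx": 0, "ry": 0, "rz": 0}, {"gripper": 40, "tx": 0, "ty": 0, "tz": -55, "rx": 0, "ry": 0, "rz": 0}, {"gripper": 40, "tx": 0, "ty": 0, "tz": -55, "rx": 0, "ry": 0, "rz": 0}, {"gripper": 40, "tx": -2, "ty": 25, "tz": 0, "rx": 0, "ry": 0, "rz": 0}, {"gripper": 40, "tx": -4, "ty": 50, "tz": 0, "rx": 0, "ry": 0, "rz": 0}]'

```text
t: 27.08
tcp_pos: [660.8, -149.2, 180.7]
orientation: [-0.0, 0.997, -0.073, -0.0]
force: [-0.0, -0.5, -2.7]
finger_gap: 51.1
finger_force: 30.0
```

send_rows --targets '[{"gripper": 40, "tx": -4, "ty": 50, "tz": 0, "rx": 0, "ry": 0, "rz": 0}, {"gripper": 40, "tx": -4, "ty": 50, "tz": 0, "rx": 0, "ry": 0, "rz": 0}, {"gripper": 40, "tx": -4, "ty": 40, "tz": 0, "rx": 0, "ry": 0, "rz": 0}, {"gripper": 40, "tx": -1, "ty": 20, "tz": 0, "rx": 0, "ry": 0, "rz": 0}, {"gripper": 40, "tx": 0, "ty": 0, "tz": 0, "rx": 0, "ry": 0, "rz": 0}]'

```text
t: 27.7
tcp_pos: [623.3, -306.8, 179.9]
orientation: [-0.001, 0.997, -0.076, -0.001]
force: [-0.6, 1.1, -1.4]
finger_gap: 51.2
finger_force: 30.0
```

send_rows --targets '[{"gripper": 40, "tx": 0, "ty": 0, "tz": 0, "rx": 0, "ry": 0, "rz": 0}]'

```text
t: 27.82
tcp_pos: [624.4, -304.5, 181.1]
orientation: [-0.001, 0.997, -0.074, -0.0]
force: [0.7, 1.0, -2.5]
finger_gap: 51.2
finger_force: 30.0
```

```bash
python3 -c "
from h import *
go((624.3,-306.5,42))"
```

```text
t 27.82 tcp [ 624.4 -304.5  181.1] yaw -8.53 tilt 0.07 gap 51.2 F [ 0.7  1.  -2.5]
(624.3, -306.5, 42) [  0.2   2.2 139.1] rows 3 [ 0.1  0.7 46.4]
```

send_rows --targets '[{"gripper": 40, "tx": 0, "ty": 1, "tz": 50, "rx": 0, "ry": 0, "rz": 0}, {"gripper": 40, "tx": 0, "ty": 0, "tz": 50, "rx": 0, "ry": 0, "rz": 0}, {"gripper": 40, "tx": 0, "ty": 0, "tz": 25, "rx": 0, "ry": 0, "rz": 0}, {"gripper": 40, "tx": 0, "ty": 0, "tz": 10, "rx": 0, "ry": 0, "rz": 0}, {"gripper": 40, "tx": 0, "ty": 0, "tz": 4, "rx": 0, "ry": 0, "rz": 0}]'

```text
t: 28.45
tcp_pos: [624.6, -306.0, 43.2]
orientation: [0.0, 0.997, -0.074, 0.0]
force: [0.2, 0.1, -1.1]
finger_gap: 51.4
finger_force: 30.0
```

send_rows --targets '[{"gripper": 40, "tx": 0, "ty": 0, "tz": 2, "rx": 0, "ry": 0, "rz": 0}, {"gripper": 40, "tx": 0, "ty": 0, "tz": 1, "rx": 0, "ry": 0, "rz": 0}, {"gripper": 40, "tx": 0, "ty": 0, "tz": 0, "rx": 0, "ry": 0, "rz": 0}]'

```text
t: 28.82
tcp_pos: [624.9, -307.1, 42.1]
orientation: [0.0, 0.997, -0.075, 0.002]
force: [0.3, 2.2, 5.3]
finger_gap: 51.2
finger_force: 30.0
```

send_rows --targets '[{"gripper": 65, "tx": 0, "ty": 0, "tz": 0, "rx": 0, "ry": 0, "rz": 0}, {"gripper": 100, "tx": 0, "ty": 0, "tz": 0, "rx": 0, "ry": 0, "rz": 0}, {"gripper": 100, "tx": 0, "ty": 0, "tz": 0, "rx": 0, "ry": 0, "rz": 0}, {"gripper": 100, "tx": 0, "ty": 0, "tz": 0, "rx": 0, "ry": 0, "rz": 0}, {"gripper": 100, "tx": 0, "ty": 0, "tz": 0, "rx": 0, "ry": 0, "rz": 0}]'

```text
t: 29.45
tcp_pos: [623.8, -307.0, 39.5]
orientation: [-0.0, 0.997, -0.075, -0.0]
force: [0.3, -0.0, -0.8]
finger_gap: 87.8
finger_force: 0.0
```

send_rows --targets '[{"gripper": 100, "tx": 0, "ty": 0, "tz": -35, "rx": 0, "ry": 0, "rz": 0}, {"gripper": 100, "tx": 0, "ty": 0, "tz": -55, "rx": 0, "ry": 0, "rz": 0}, {"gripper": 100, "tx": 0, "ty": 0, "tz": -55, "rx": 0, "ry": 0, "rz": 0}, {"gripper": 100, "tx": -50, "ty": -25, "tz": 0, "rx": 0, "ry": 0, "rz": 0}, {"gripper": 100, "tx": -50, "ty": -25, "tz": 0, "rx": 0, "ry": 0, "rz": 0}]'

```text
t: 30.08
tcp_pos: [532.3, -242.4, 185.4]
orientation: [0.0, 0.997, -0.075, 0.001]
force: [-1.2, -0.3, 0.9]
finger_gap: 87.7
finger_force: 0.0
```

send_rows --targets '[{"gripper": 100, "tx": -50, "ty": -50, "tz": 0, "rx": 0, "ry": 0, "rz": 0}, {"gripper": 100, "tx": -30, "ty": -50, "tz": 0, "rx": 0, "ry": 0, "rz": 0}, {"gripper": 100, "tx": 0, "ty": 0, "tz": 0, "rx": 0, "ry": 0, "rz": 0}, {"gripper": 100, "tx": 0, "ty": 0, "tz": 0, "rx": 0, "ry": 0, "rz": 0}]'

```text
t: 30.58
tcp_pos: [473.5, -138.6, 185.0]
orientation: [0.0, 0.997, -0.075, 0.001]
force: [-0.3, -0.2, 0.1]
finger_gap: 87.9
finger_force: 0.0
```

```bash
python3 - <<'E'
from h import *
for n,a in dict(amber=(624,-306,80,105),white=(549,-295,90,115),stick=(475,-284,80,105),green=(549,271,80,105),pink=(476,291,90,115),blue=(439,71,80,100),yellow=(664,66,90,110)).items():
    print(n,end=" "); disc("top",*a)
go(); s,p,d=snap("scene"); cv2.imwrite("pics/s2.png",p[...,::-1])
E
```

```text
amber top 11 (((640.4212646484375, -313.53912353515625), 8.136737823486328), np.float64(94.99077610376548))
white top 0 
stick top 0 
green top 348 (((550.3235473632812, 270.0526123046875), 23.932453155517578), np.float64(93.46547717771887))
pink top 378 (((475.8770751953125, 291.6453857421875), 25.269515991210938), np.float64(103.43369400101005))
blue top 342 (((438.8877258300781, 71.79656219482422), 23.121519088745117), np.float64(89.44497353915449))
yellow top 372 (((664.3355712890625, 66.5323715209961), 25.908411026000977), np.float64(99.7353299662899))
t 30.93 tcp [ 473.4 -139.   184.3] yaw -8.66 tilt 0.05 gap 88.3 F [ 0.4  1.  -0.3]
```

View pics/s2.png

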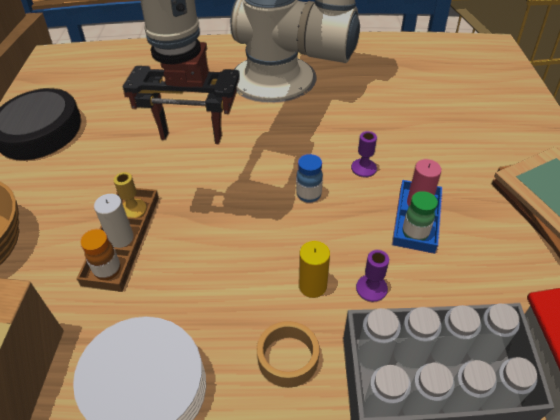

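The final picture shows amber (98,250), white (112,220) and the candlestick (127,195) upright in their own carton compartments. Pink (425,185) and green (420,215) stand in the tray. The blue jar, yellow candle and both purple look-alikes haven't moved. The arm is clear, so I'll hand in.

```bash
python3 -c "
from h import *
for a in ((624,-306,80,105),(549,-295,90,115),(475,-284,80,105)): disc('scene',*a)
print(ctrl.hand_in())"
```

```text
scene 594 (((623.8370361328125, -307.76220703125), 24.869651794433594), np.float64(96.03568900905458))
scene 598 (((550.7550659179688, -296.66949462890625), 25.932405471801758), np.float64(105.68917552739606))
scene 309 (((476.7156982421875, -285.6221618652344), 19.81781768798828), np.float64(96.00763556137008))
the job is handed in; nothing more can be done
None
```

Both gift kits are made up and the job is handed in at about 31 s of the 128 s allowed; all five pieces measured seated in their own compartments, the blue jar and yellow candle had not moved, and the hand-in gave no verdict.

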